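Clear a double-fed blank from the feed chute

TASK

Two wooden blanks have fed on top of each other in the chute and the upper one is jammed under the metal keeper lips, where it cannot be lifted out. Push the upper blank back up the chute, off the one below and out from under the lips, then lift it out and set it down flat in the plywood tray without dropping it. Leave the lower blank where it lies against the stop, and do not knock the glass jar that stands behind the chute.

Things in the scene. Friction and masses are not known exactly. Their poses are not given: they have to be found in the camera images.
- chute: Fixed wooden feed chute, 262 mm long, 70 wide, sloping 10 degrees. Origin: middle of its floor at the end stop (low end). x points up the slope, y across, z square to the floor. Floor 54 mm wide, x = 0 to 244 mm (then a 16 mm high tail board), between side rails 6 mm high, 8 thick. Stop: 8 mm thick bar, 18 high, free space downhill of it. Blanks do not slide down by themselves.
- lips (a point): Middle of the slot between the two metal keeper lips, 47 mm above the chute floor, 42 mm up from the stop. One lip along each side of the chute, from 10 to 74 mm up from the stop, undersides 47 and tops 53 mm above the floor, slot between them 36 mm wide; on 8 mm thick posts outside the 54 mm floor width, at 10 to 26 and 58 to 74 mm. Above 74 mm the chute is open on top.
- lower_blank: Plain wooden blank 80 x 50 x 22 mm (x, y, z), two dark hole marks on top, lying flat on the chute floor, downhill end 1 to 5 mm from the stop, to be left there. Origin: centre of its underside; x along its length, up the chute. 40 to 85 g.
- top_blank: The jammed blank, like the other (80 x 50 x 22 mm, 40 to 85 g), flat on top of it, underside 22 mm above the chute floor, 0 to 14 mm farther up the chute. Its downhill end face can be pushed from over the stop; pushed past the lower blank's uphill end it drops to the chute floor. Origin: centre of its underside; x along its length, up the chute, z square to its top.
- tray: Fixed low open plywood tray 180 x 140 mm (x, y), 24 mm high, walls and floor 6 mm thick, to the left or to the right of the chute. Origin: centre of its underside, on the bench; z up.
- brush_jar: Empty clear glass jar 71 mm across and 99 mm high, standing behind the chute. Origin: centre of its foot. Bystander.
- panel (a point): Top middle of a fixed obstacle at the right: a carved wooden panel held 190 to 310 mm above the bench in a stand, slanting from 120 mm farther ahead and 100 mm farther left of this point to 170 mm nearer the robot and 220 mm farther right. A 160 mm high putty tub stands 110 mm nearer the robot. Keep arm and gripper clear: from the start pose, first swing round to the robot's centre line.

How it is judged:
By the outcome, as a careful person would: the job done as asked, in the order asked, and still so for the second after the job is handed in, with the robot touching nothing.
It also fails if it takes over 58 s, if anything falls off the work surface, if the arm or the gripper's body presses on something with over 40 N, if the wrist force passes 120 N, or if a joint passes its speed limit or range.

ROBOT

A 6-joint arm with a two-finger parallel gripper is mounted at the origin on a cart in front of the work surface, level with it; the furniture and walls round the work are solid. World frame = base frame: x ahead of the robot, y to its left, z up, the work surface at z = 0. Lengths are in m, angles in rad, forces in N, time in s.
With the tool pointing down it reaches from about 0.35 to 0.775 m from the base axis. Payload 5.5 kg.
Tool frame: the origin (TCP) lies between the finger pads; the fingertips stand 22 mm ahead of it and the grasp point (between the pads) lies 3 mm ahead of it; z points along the fingers, y is the line along which they close (so a half turn about z gives the same grasp; the last joint's range is limited). The gripper opens to 85 mm and grips with 20 to 120 N. Pads are 22 mm wide; open, the fingers measure 114 mm over their backs; the gripper's body (76 mm by 85 mm) begins 54 mm behind the grasp point. The pads swing forward as they close: fully open they stand 13 mm farther back than shut.
Start: joints at [-1.269, 0.313, 0.046, 1.304, 0, 1.431], TCP at [0.246, -0.52, 0.222] pointing down, gripper open.
Joint ranges: [-2.76, 2.76], [-0.86, 1.69], [-1.03, 1.26], [-2.2, 2.34], [-1.47, 1.5], [-3.14, 3.14]. Speed limits (rad/s): [2.57, 2.57, 3.14, 3.14, 3.14, 3.14].

INTERFACE

Orientations are given as a unit quaternion [w, x, y, z].
In Python, from workcell import env, vision, order gives the robot as it stands (env), with the cameras (vision) and the job (order).
- The arm moves only by the shell command python3 nudge.py 'ROWS' [OPENING] [FORCE]. ROWS is a JSON list of rows, 1 to 8 of them, each an object with the fields xyz (a list: dx, dy, dz in m), turn_vec (a list: a rotation vector rx, ry, rz in rad); a field left out counts as zero; each row is the pose to reach, as a shift and turn from the pose commanded when the command began, along the tool's axes at that moment; what a row does not reach only later rows make up. A row lasts 1/8 s, in which the tool goes at most 0.0625 m and 0.188 rad, less where a joint would pass 70% of its speed; a pose out of reach is approached as far as the arm can. OPENING is the finger opening in m, set as the command begins (- or left out keeps the last). The fingers move at their own pace and stop on an object; FORCE is the grip in N (left out, the last holds). Time passes only in rows, so rows that do not move let the fingers close. It prints the time, the measured TCP pose, the force, the opening and the grip force at its end. Input that does not fit is refused with a message, and nothing moves.
- env.get_state(): the state, without advancing time (a new reading comes with each control period).
- vision.read_camera(name): name is "scene" or "top" or "wrist"; returns a dict with "image" (400x640x3 uint8, red, green, blue), "K" (3x3 intrinsics, pixels), "D" ([k1, k2, p1, p2, k3] as OpenCV has them; the pictures are not rectified), "R" (3x3) and "t" (3): a world point X has camera coordinates R X + t. Camera axes: x right, y down, z forward; pixel columns grow to the right and rows downward; lengths in m; the calibration is good to about 2 mm. A picture is of the moment at which its call begins. There is no depth.
- order.hand_in(): hands the job in; it is judged then, once.
The state is a dict: "clock": time; "joint_pos": joint angles; "qvel": joint speeds; "tau": joint torques, N m; "tcp_pos": TCP position; "orientation": TCP orientation; "wrist_force": force on the tool from outside, world axes, zero at the start; "ft_torque": the same for the moment, N m; "finger_gap": finger opening in m; "grip_force": force on a finger pad.
Only numpy, scipy, OpenCV 4.12 (cv2) and the standard library are available. Lean on these libraries where they do the work, as an engineer would, in place of code of your own. Each camera call takes 0.05 s, during which the arm holds its last target. There are 200 camera calls.

## Working session

There is one attempt and no reset: what is moved stays moved. The work goes in short steps, Python scripts to look and compute and a shell command to move; the robot and the scene stay as the last step left them, time stands still between calls to the robot, and variables do not carry over. Pictures are saved under pics/ and viewed, at most 10 in all, crops included, and the job is handed in when it is done.

```bash
ls; mkdir -p pics; python3 - <<'E'
from workcell import env, vision, order
import cv2
s=env.get_state();print(s)
for n in ["scene","top"]:
    c=vision.read_camera(n);cv2.imwrite(f"pics/{n}0.png",c["image"][:,:,::-1]);print(n,c["K"],c["D"],c["R"],c["t"])
E
```

```text
nudge.py
pics
workcell.py
{'clock': 0.0, 'joint_pos': array([-1.26856605e+00,  3.14009697e-01,  4.49982645e-02,  1.30357685e+00,
       -2.10284116e-05,  1.43119042e+00]), 'qvel': array([ 0.00046847, -0.00107171,  0.00077438, -0.00071498,  0.0013622 ,
       -0.00127034]), 'tau': array([-5.12521237e-04, -4.80632579e+01,  2.98530847e+01,  1.93066034e-02,
       -2.83679237e-04, -2.79602475e-06]), 'tcp_pos': array([ 0.24569929, -0.51929923,  0.22101146]), 'orientation': array([-8.92165012e-04,  9.75696289e-01,  2.19125416e-01, -8.32532479e-05]), 'wrist_force': array([ 0.5104756 ,  0.33429468, -0.20952016]), 'ft_torque': array([-0.02169815,  0.01373514, -0.01556161]), 'grip_force': 0.0, 'finger_gap': 0.08590043316892529}
scene [[481.48225958   0.         317.08108944]
 [  0.         481.48225958 202.27722607]
 [  0.           0.           1.        ]] [0.03712497 0.         0.         0.         0.        ] [[ 0.87353257 -0.48672684  0.00615137]
 [-0.20371064 -0.3770201  -0.90352522]
 [ 0.44208917  0.7880056  -0.42849077]] [-0.5232269   0.31729148  1.36040622]
top [[463.18135802   0.         313.40689501]
 [  0.         463.18135802 196.95887526]
 [  0.           0.           1.        ]] [0.009624 0.       0.       0.       0.      ] [[ 0.03892235 -0.99923065  0.00481272]
 [-0.97486396 -0.03902973 -0.21935572]
 [ 0.2193748   0.00384609 -0.97563308]] [-0.02122526  0.63051815  1.28736421]
```

View pics/top0.png

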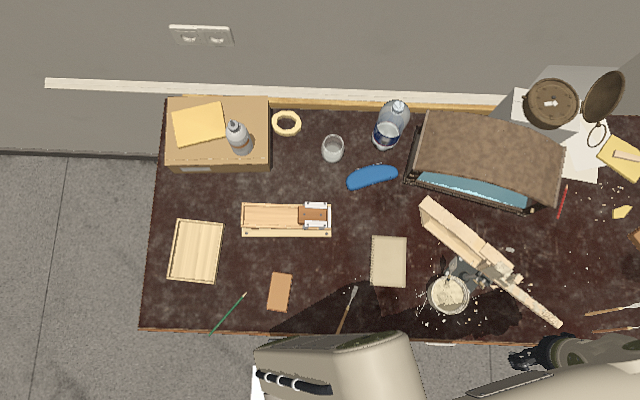

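View pics/scene0.png

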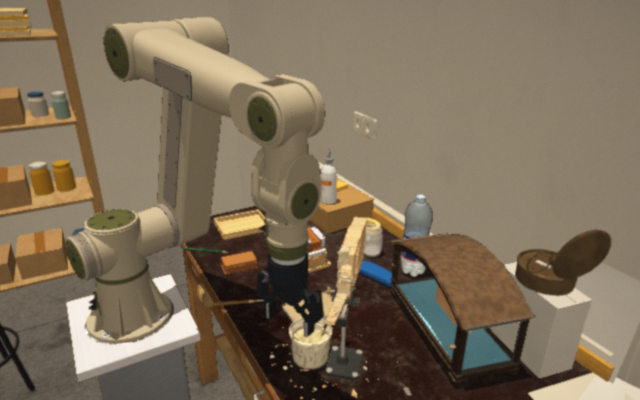

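The top view shows the chute at px (241–331, 202–237) with its stop end at the right, so uphill is world +y. The tray is at about (195,251) and the jar at (333,148). In the scene view the arm hides the chute.

```bash
python3 - <<'E'
import cv2
i=cv2.imread("pics/top0.png")
cv2.imwrite("pics/c1.png",cv2.resize(i[195:245,235:340],None,fx=7.5,fy=7.5,interpolation=cv2.INTER_CUBIC))
E
cat > h.py <<'E'
import numpy as np, cv2
from workcell import env, vision, order
def ray(c,uv):
    p=cv2.undistortPoints(np.array([[uv]],float),c["K"],np.array(c["D"]))[0,0]
    d=c["R"].T@np.r_[p,1]; o=-c["R"].T@c["t"]; return o,d
def atz(c,uv,z):
    o,d=ray(c,uv); return o+d*(z-o[2])/d[2]
def proj(c,X):
    return cv2.projectPoints(np.atleast_2d(X).astype(float),cv2.Rodrigues(c["R"])[0],c["t"],c["K"],np.array(c["D"]))[0][:,0]
E
python3 - <<'E'
from h import *
c=vision.read_camera("top")
for n,uv,z in [("tray TL",(175,220),.024),("tray TR",(223,223),.024),("BR",(214,284),.024),("BL",(167,279),.024),("jar top",(332,142),.099)]:
    print(n,atz(c,uv,z).round(4))
for z in (0,.02,.06): print(z,[atz(c,uv,z).round(3) for uv in [(241,202),(331,203),(331,237),(241,234)]])
E
```

```text
tray TL [0.554  0.4149 0.024 ]
tray TR [0.5506 0.2709 0.024 ]
BR [0.3707 0.2823 0.024 ]
BL [0.3798 0.4198 0.024 ]
jar top [ 0.7923 -0.0447  0.099 ]
0 [array([0.622, 0.226, 0.   ]), array([ 0.63 , -0.051,  0.   ]), array([ 0.525, -0.054,  0.   ]), array([0.523, 0.219, 0.   ])]
0.02 [array([0.618, 0.223, 0.02 ]), array([ 0.625, -0.05 ,  0.02 ]), array([ 0.522, -0.053,  0.02 ]), array([0.52 , 0.215, 0.02 ])]
0.06 [array([0.609, 0.216, 0.06 ]), array([ 0.617, -0.049,  0.06 ]), array([ 0.516, -0.052,  0.06 ]), array([0.515, 0.209, 0.06 ])]
```

View pics/c1.png

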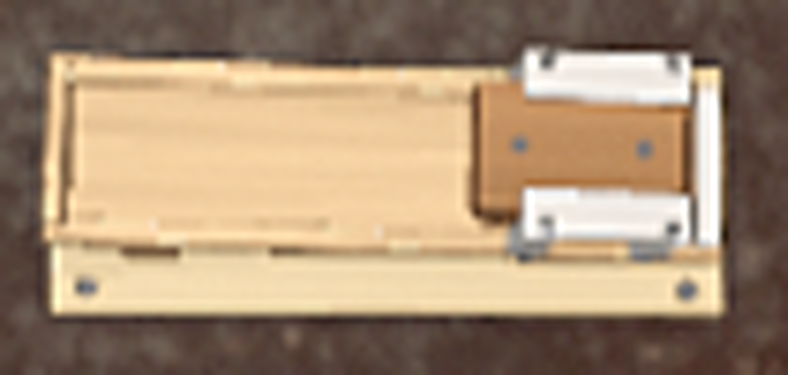

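The crop shows lip tops at crop px (524–692, 50–100) and (524–690, 188–243), and the stop bar's right edge at 720. The tail board is at 45–72, the top blank's uphill end at 475, and its holes are at (519,145) and (644,150). Next I'll fit the chute pose and check panel clearances.

```bash
cat > fit.py <<'E'
from h import *
from scipy.optimize import least_squares
from scipy.spatial.transform import Rotation as Ro
def T(p):
    return Ro.from_euler("z",p[3])*Ro.from_euler("y",-np.radians(10)), np.array(p[:3])
def w(p,X):
    R,t=T(p); return R.apply(np.atleast_2d(X))+t
E
python3 - <<'E'
from fit import *
c=vision.read_camera("top")
print("panel",[atz(c,uv,.31).round(3) for uv in [(425,200),(560,325),(500,265)]],"tub",atz(c,(448,290),.16).round(3))
obs=[((74,35,53),(524,50)),((10,35,53),(692,50)),((74,-35,53),(524,238)),((10,-35,53),(690,243)),((74,-18,53),(524,188)),((10,-18,53),(690,192)),((10,18,53),(690,102)),
((254,35,16),(50,54)),((254,-35,16),(45,240)),((-8,27,18),(720,85)),((-8,-27,18),(720,243))]
# far side: world +x. chute x=+y world -> chute y = -x world
obs=[((a,-b,z),uv) for (a,b,z),uv in obs]
X=np.array([o[0] for o in obs])/1e3; P=(np.array([o[1] for o in obs])+.5)/7.5-.5+[235,195]
for zf in (None,.02,.03,.04):
    g=lambda p:(proj(c,w(p if zf is None else np.r_[p[:2],zf,p[3]],X))-P).ravel()
    r=least_squares(g,[.57,-.04,.03,1.57],loss="soft_l1")
    print(zf,r.x.round(4),np.sqrt(np.mean(r.fun**2)).round(3)); 
    if zf is None: print(r.fun.reshape(-1,2).round(1))
E
```

```text
panel [array([ 0.58 , -0.265,  0.31 ]), array([ 0.303, -0.565,  0.31 ]), array([ 0.432, -0.437,  0.31 ])] tub [ 0.376 -0.358  0.16 ]
None [ 0.5783 -0.0373  0.0313  1.6134] 0.608
[[ 0.3  0.3]
 [-0.2  1. ]
 [ 0.3 -0.6]
 [ 0.3 -0.7]
 [ 0.3  0.1]
 [ 0.2  0.2]
 [ 0.1 -0.1]
 [-0.4  0.3]
 [-0.5 -0.4]
 [-0.4  1.6]
 [-0.2 -1.4]]
0.02 [ 0.5804 -0.037   0.0057  1.6135] 0.651
0.03 [ 0.5786 -0.0373  0.1069  1.6134] 0.61
0.04 [ 0.5767 -0.0374  0.03    1.6134] 0.622
```

```bash
python3 nudge.py '[{"xyz":[0.032,-0.04,0]},{"xyz":[0.064,-0.08,0]},{"xyz":[0.096,-0.12,0]},{"xyz":[0.128,-0.16,0]},{"xyz":[0.16,-0.2,0],"turn_vec":[0,0,-0.18]},{"xyz":[0.192,-0.24,0],"turn_vec":[0,0,-0.36]},{"xyz":[0.224,-0.28,0],"turn_vec":[0,0,-0.54]},{"xyz":[0.256,-0.32,0],"turn_vec":[0,0,-0.72]}]'
cat > go.py <<'E'
# prints shift and rotation vector (tool axes) from now to a target
from fit import *
def delta(pos,Rt):
    s=env.get_state(); q=s["orientation"]; R=Ro.from_quat(np.r_[q[1:],q[0]])
    return R.inv().apply(np.array(pos)-s["tcp_pos"]).round(4), (R.inv()*Rt).as_rotvec().round(4)
def toolR(yawx,p=None,tilt=0):
    # pointing down, tool x at world yaw; then tilt (rad) about chute y
    R=Ro.from_euler("z",yawx)*Ro.from_euler("x",np.pi)
    if tilt: R=Ro.from_rotvec(tilt*T(p)[0].apply([0,1,0]))*R
    return R
E
python3 - <<'E'
from go import *
s=env.get_state();print(s["joint_pos"].round(2),s["wrist_force"])
print(delta([.40,.03,.30],toolR(1.6134+np.pi/2)))
E
```

```text
clock: 1.2
tcp_pos: [0.3405, -0.1195, 0.222]
orientation: [0.0, 0.835, 0.551, 0.0]
wrist_force: [0.5, -1.0, -0.6]
finger_gap: 0.0855
grip_force: 0.0
[-0.56 -0.11 -0.43  1.25  0.    1.41] [ 0.53590135 -1.01495643 -0.63775898]
(array([ 0.1609, -0.004 , -0.078 ]), array([ 5.0000e-04,  7.0000e-04, -2.0171e+00]))
```

```bash
python3 nudge.py '[{"xyz":[0.02,0,-0.01],"turn_vec":[0,0,-0.18]},{"xyz":[0.04,0,-0.02],"turn_vec":[0,0,-0.36]},{"xyz":[0.06,0,-0.03],"turn_vec":[0,0,-0.54]},{"xyz":[0.08,0,-0.04],"turn_vec":[0,0,-0.72]},{"xyz":[0.1,0,-0.05],"turn_vec":[0,0,-0.9]},{"xyz":[0.12,0,-0.06],"turn_vec":[0,0,-1.08]},{"xyz":[0.14,0,-0.07],"turn_vec":[0,0,-1.26]},{"xyz":[0.16,0,-0.078],"turn_vec":[0,0,-1.44]}]' 0 20
python3 nudge.py '[{"turn_vec":[0,0,-0.18]},{"turn_vec":[0,0,-0.36]},{"turn_vec":[0,0,-0.54]},{"turn_vec":[0,0,-0.576]}]'
python3 - <<'E'
from h import *
for n in ["scene","top","wrist"]:
    c=vision.read_camera(n);cv2.imwrite(f"pics/{n}1.png",c["image"][:,:,::-1]);np.savez(f"{n}1.npz",**{k:c[k] for k in "KDRt"})
print(env.get_state()["joint_pos"].round(2))
print("wrist cam at",-c["R"].T@c["t"])
E
```

```text
clock: 2.2
tcp_pos: [0.4042, 0.0264, 0.3002]
orientation: [0.0, 0.264, 0.965, -0.0]
wrist_force: [1.0, 0.7, -0.5]
finger_gap: 0.0
grip_force: 0.0
clock: 2.7
tcp_pos: [0.4039, 0.0258, 0.2998]
orientation: [-0.0, -0.018, 1.0, -0.0]
wrist_force: [-0.0, 0.6, 0.7]
finger_gap: -0.0002
grip_force: 0.0
[-0.14 -0.03 -0.17  1.43 -0.   -0.17]
wrist cam at [0.33743698 0.02364814 0.45187932]
```

View pics/wrist1.png

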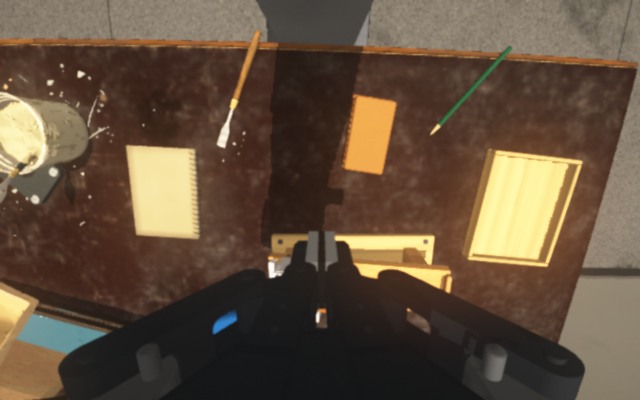

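The wrist view is blocked by the gripper: the chute shows only in part around px (270–450, 235–290), and the tray is at (525,205). I'll use the scene camera for the second viewpoint.

```bash
python3 - <<'E'
from fit import *
c=dict(np.load("scene1.npz"))
p=[.5783,-.0373,.0313,1.6134]
u=proj(c,w(p,np.array([[-8,0,0],[254,0,16],[42,35,53],[42,-35,53]])/1e3)).round(0);print(u)
i=cv2.imread("pics/scene1.png")
x0=int(u[:,0].min()-25);y0=int(u[:,1].min()-25);print(x0,y0)
cv2.imwrite("pics/c2.png",cv2.resize(i[y0:y0+85,x0:x0+110],None,fx=7,fy=7,interpolation=cv2.INTER_CUBIC))
E
```

```text
[[318. 260.]
 [281. 213.]
 [303. 242.]
 [321. 236.]]
256 188
```

View pics/c2.png

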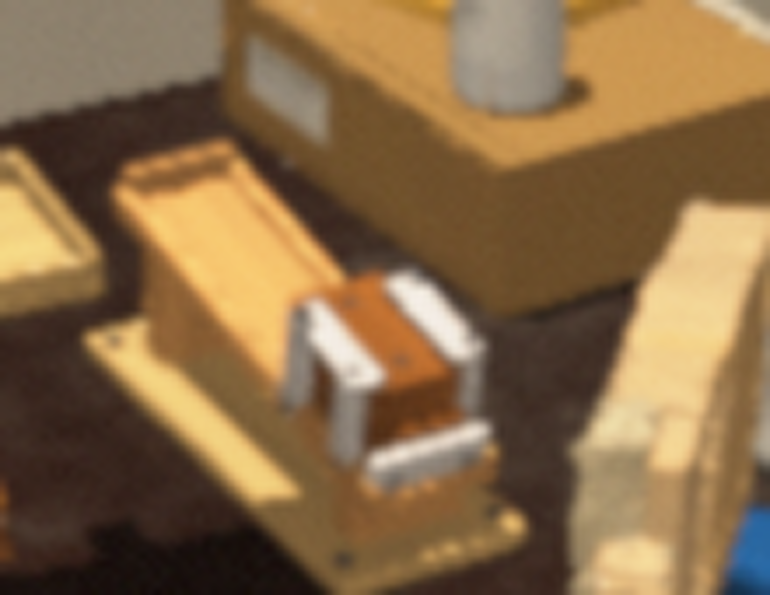

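The crop shows the chute clearly: near lip downhill edge at crop (345–383, 383), far lip corners (387,280), (412,272), (485,345) and (462,357). The tail corners are at (115,188) and (232,142), and the stop top runs (368,462)–(488,425). Next is a joint fit with the top view.

```bash
python3 - <<'E'
from fit import *
ct=dict(np.load("top1.npz")); cs=dict(np.load("scene1.npz"))
ot=[((74,-35,53),(524,50)),((10,-35,53),(692,50)),((74,35,53),(524,238)),((10,35,53),(690,243)),((74,18,53),(524,188)),((10,18,53),(690,192)),((10,-18,53),(690,102)),((254,-35,16),(50,54)),((254,35,16),(45,240))]
os=[((10,35,53),(347,388)),((10,18,53),(383,378)),((74,-18,53),(387,280)),((74,-35,53),(412,272)),((10,-35,53),(485,345)),((10,-18,53),(462,357)),((254,35,16),(115,188)),((254,-35,16),(232,142))]
f=lambda o,s,off:(np.array([a[0] for a in o])/1e3,(np.array([a[1] for a in o])+.5)/s-.5+off)
Xt,Pt=f(ot,7.5,[235,195]); Xs,Ps=f(os,7,[256,188])
# 4 pose + small image offset of the scene camera (calibration slack)
def g(q,off=True):
    p=q[:4]; return np.r_[(proj(ct,w(p,Xt))-Pt).ravel(),(proj(cs,w(p,Xs))-Ps).ravel()]
r=least_squares(g,[.578,-.037,.031,1.61],loss="soft_l1",f_scale=.5); p=r.x
print(p.round(4)); print(r.fun.reshape(-1,2).round(1).tolist())
np.save("chute.npy",p)
R,t=T(p)
def inch(c,uv,z):
    o,d=ray(c,uv); o=R.inv().apply(o-t); d=R.inv().apply(d); return (o+d*(z-o[2])/d[2])
for c,uvs,s,off in((ct,[(519,145),(644,150),(475,100),(475,205)],7.5,[235,195]),(cs,[(345,300),(402,360),(458,372),(385,393)],7,[256,188])):
    print([(inch(c,(np.array(u)+.5)/s-.5+off,.044)*1e3).round(1).tolist() for u in uvs])
Xst=np.array([[0,27,18],[-8,27,18],[-8,-27,18]])/1e3
print("stop pred", ((proj(cs,w(p,Xst))-[256,188]+.5)*7).round(0).tolist())
E
```

```text
[ 0.5745 -0.0368  0.0485  1.6117]
[[0.0, 0.3], [-0.2, 1.1], [-0.0, -0.3], [0.3, -0.4], [0.0, 0.4], [0.2, 0.5], [0.1, -0.0], [-1.5, 0.2], [-1.7, -0.2], [1.5, 0.0], [1.0, 0.1], [-0.0, 0.1], [0.8, 0.0], [0.5, 0.6], [-0.7, 0.2], [-0.4, -2.9], [0.2, -0.8]]
[[74.5, -1.1, 44.0], [26.4, -0.6, 44.0], [91.4, -17.8, 44.0], [91.2, 22.3, 44.0]]
[[79.1, 1.1, 44.0], [28.8, -0.5, 44.0], [10.5, -19.9, 44.0], [11.1, 19.0, 44.0]]
stop pred [[378.0, 456.0], [386.0, 467.0], [487.0, 435.0]]
```

```bash
python3 - <<'E'
from fit import *
ct=dict(np.load("top1.npz")); cs=dict(np.load("scene1.npz"))
P=lambda u,s,off:(np.array(u,float)+.5)/s-.5+off
def tri(a,b):
    o1,d1=ray(ct,P(a,7.5,[235,195]));o2,d2=ray(cs,P(b,7,[256,188]))
    k=np.linalg.lstsq(np.c_[d1,-d2],o2-o1,rcond=None)[0];A=o1+k[0]*d1;B=o2+k[1]*d2
    return ((A+B)/2).round(4),(np.linalg.norm(A-B)*1e3).round(1)
for n,a,b in[("hole up",(519,145),(345,300)),("hole dn",(644,150),(402,360)),("lip far up out",(524,50),(412,272)),("far dn out",(692,50),(485,345)),("near dn out",(690,243),(347,388)),("near dn in",(690,192),(383,378)),("far dn in",(690,102),(462,357)),("tail far",(50,54),(232,142)),("tail near",(45,240),(115,188)),("screw dn",(685,290),(343,560)),("screw up",(85,287),(113,340)),("stop far",(720,70),(490,430)),("stop near",(720,243),(372,470))]: print(n,*tri(a,b))
E
```

```text
hole up [0.5706 0.0295 0.1078] 3.7
hole dn [ 0.5736 -0.0182  0.0981] 1.0
lip far up out [0.6061 0.029  0.1138] 3.3
far dn out [ 0.6102 -0.0343  0.1046] 4.1
near dn out [ 0.5368 -0.0362  0.1029] 3.5
near dn in [ 0.556  -0.0355  0.1025] 4.0
far dn in [ 0.5936 -0.0356  0.1026] 2.5
tail far [0.5987 0.2083 0.1072] 3.5
tail near [0.5301 0.2061 0.0979] 1.3
screw dn [ 0.5327 -0.0376  0.0129] 2.0
screw up [0.5245 0.2024 0.0127] 1.9
stop far [ 0.6092 -0.0458  0.0658] 8.1
stop near [ 0.5431 -0.0488  0.0646] 4.0
```

Cross-checks agree: the chute floor at the stop is at z≈0.0485 (lips and tail both give 47–49 mm), yaw is 1.612, and the top blank spans x≈11 to 91 mm. Next I'll compute the approach over the stop.

```bash
cat > tgt.py <<'E'
from go import *
p=np.load("chute.npy"); Rc=T(p)[0]; M=Rc.as_matrix()
PUSH=Ro.from_matrix(np.c_[M[:,1],M[:,0],-M[:,2]]); GR=Ro.from_matrix(np.c_[-M[:,0],M[:,1],-M[:,2]])
def ch(x,y,z): return w(p,np.array([x,y,z])/1e3)[0]
def now():  # tcp in chute mm
    s=env.get_state(); return (Rc.inv().apply(s["tcp_pos"]-p[:3])*1e3).round(1), s["joint_pos"].round(2), s["wrist_force"].round(1)
E
python3 - <<'E'
from tgt import *
print(delta(ch(-15,0,110),PUSH)); print(now())
E
```

```text
(array([-0.1685, -0.1021,  0.1457]), array([-0.1746,  0.0006, -0.0071]))
(array([112.1, 167.8, 235.5]), array([-0.14, -0.03, -0.17,  1.43, -0.  , -0.17]), array([-0.5, -0.3, -0.5]))
```

```bash
python3 nudge.py '[{"xyz":[-0.04,-0.025,0],"turn_vec":[-0.04,0,0]},{"xyz":[-0.08,-0.05,0],"turn_vec":[-0.09,0,0]},{"xyz":[-0.12,-0.075,0.01],"turn_vec":[-0.13,0,0]},{"xyz":[-0.15,-0.095,0.04],"turn_vec":[-0.175,0,-0.007]},{"xyz":[-0.168,-0.102,0.08],"turn_vec":[-0.175,0,-0.007]},{"xyz":[-0.1685,-0.102,0.12],"turn_vec":[-0.175,0,-0.007]},{"xyz":[-0.1685,-0.102,0.1457],"turn_vec":[-0.175,0,-0.007]},{"xyz":[-0.1685,-0.102,0.1457],"turn_vec":[-0.175,0,-0.007]}]'
python3 - <<'E'
from tgt import *
print(delta(ch(-15,0,51),PUSH)); print(now())
for n in ["scene","top"]:
    c=vision.read_camera(n);cv2.imwrite(f"pics/{n}2.png",c["image"][:,:,::-1])
i=cv2.imread("pics/scene2.png")[178:278,256:366]; j=cv2.imread("pics/top2.png")[170:270,230:340]
cv2.imwrite("pics/c3.png",cv2.resize(np.hstack([i,j]),None,fx=3.6,fy=3.6,interpolation=cv2.INTER_CUBIC))
E
```

```text
clock: 3.85
tcp_pos: [0.5745, -0.0697, 0.1518]
orientation: [-0.004, -0.02, 0.996, 0.088]
wrist_force: [0.5, -0.0, 0.4]
finger_gap: -0.0002
grip_force: 0.0
(array([-0.0016, -0.0007,  0.0565]), array([ 0.0023, -0.0045, -0.0003]))
(array([-14.4,   1.3, 107.5]), array([-0.35,  0.39, -0.02,  1.23,  0.16, -0.39]), array([ 0.5, -0. ,  0.4]))
```

View pics/c3.png

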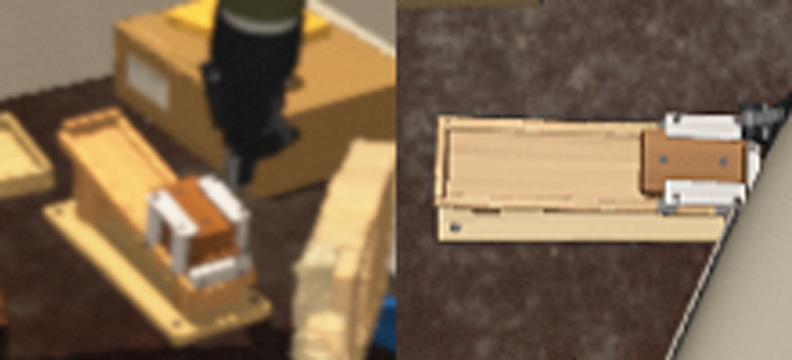

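The scene crop shows the shut fingertips at about crop (233,184), hanging above the stop. In the top view they sit at the right edge, beyond the lips. I'll compare with the predicted pixel.

```bash
python3 - <<'E'
from tgt import *
cs=dict(np.load("scene1.npz"))
print(((proj(cs,[ch(-14.4+a,1.3+b,85.5) for a in(-12,0,12) for b in (-11,0,11)])-[256,178])*3.6).round(0).tolist())
E
```

```text
[[251.0, 216.0], [240.0, 219.0], [229.0, 222.0], [244.0, 208.0], [233.0, 211.0], [222.0, 214.0], [237.0, 200.0], [226.0, 203.0], [215.0, 206.0]]
```

```bash
python3 - <<'E'
from tgt import *
a=cv2.imread("pics/scene1.png").astype(int);b=cv2.imread("pics/scene2.png").astype(int)
d=np.abs(a-b).max(2)[205:250,308:336]
for r,row in enumerate(d): print(205+r,"".join("#" if v>60 else "+" if v>25 else "." for v in row))
cs=dict(np.load("scene1.npz"))
print(proj(cs,[ch(-14.4,1.3,85.5),ch(-14.4,1.3,107.5)]))
E
```

```text
205 .....+#####################+
206 .....+#####################+
207 ......#####################+
208 ......+####################+
209 ......+####################.
210 ......+####################.
211 .......###################++
212 .......+################++++
213 .......++#################++
214 .........+#################+
215 .........+#################+
216 ..........#################+
217 ..........+################+
218 ..........+################+
219 ...........+##############+.
220 ...........++############+..
221 ...........+++#######++++...
222 ...........++++####+++......
223 ...........++++####+........
224 ...........+++####+.........
225 ...........+++####+.........
226 ...........+++####+.........
227 ...........+++####+.........
228 ...........+++###+..........
229 ............+.+++...........
230 ............+...............
231 ............................
232 ............................
233 ............................
234 ............................
235 ............................
236 ............................
237 ............................
238 ............................
239 ............................
240 ............................
241 ............................
242 ............................
243 ............................
244 ............................
245 ............................
246 ............................
247 ............................
248 .............++##+..........
249 .............+####+.........
[[320.72405362 236.64626818]
 [321.43925635 231.07107883]]
```

```bash
python3 - <<'E'
from tgt import *
ct,cs,cw=[dict(np.load(f"{n}1.npz")) for n in("top","scene","wrist")]
print("tray TR in scene", proj(cs,[[.5506,.2709,.024],[.5506,.2709,0]]),"obs top (270.2,225.6) bottom (270.2,229)")
# wrist image rotated: rows down = +x world?
for uv in [(493,150),(581,162),(548,266),(466,257)]: print("wrist tray",uv,atz(cw,uv,.024).round(3))
# base plate screws, in wrist (281,240),(428,241), scene, top
for n,c,uvs in [("top",ct,[(326.3,233.6),(246.3,233)]),("scene",cs,[(304.9,267.9),(272.1,236.5)]),("wrist",cw,[(281,240),(428,241)])]:
    for z in (0,.006,.012): print(n,z,[atz(c,u,z).round(4).tolist() for u in uvs])
E
```

```text
tray TR in scene [[270.70777757 223.95133572]
 [270.92918531 229.57743463]] obs top (270.2,225.6) bottom (270.2,229)
wrist tray (493, 150) [0.37  0.28  0.024]
wrist tray (581, 162) [0.383 0.422 0.024]
wrist tray (548, 266) [0.558 0.412 0.024]
wrist tray (466, 257) [0.545 0.269 0.024]
top 0 [[0.5344, -0.0395, 0.0], [0.5266, 0.2027, 0.0]]
top 0.006 [[0.5335, -0.0394, 0.006], [0.5258, 0.2019, 0.006]]
top 0.012 [[0.5327, -0.0392, 0.012], [0.525, 0.201, 0.012]]
scene 0 [[0.5408, -0.0222, 0.0], [0.5326, 0.2204, 0.0]]
scene 0.006 [[0.5366, -0.0303, 0.006], [0.5284, 0.2106, 0.006]]
scene 0.012 [[0.5323, -0.0384, 0.012], [0.5242, 0.2007, 0.012]]
wrist 0 [[0.5357, -0.0379, 0.0], [0.5291, 0.2117, 0.0]]
wrist 0.006 [[0.533, -0.0371, 0.006], [0.5265, 0.2093, 0.006]]
wrist 0.012 [[0.5304, -0.0363, 0.012], [0.524, 0.2068, 0.012]]
```

```bash
python3 - <<'E'
import cv2
a=cv2.imread("pics/scene1.png");b=cv2.imread("pics/scene2.png")
for r in range(218,244,2): print(r," ".join("%3d/%3d"%(a[r,c,0],b[r,c,0]) for c in range(314,332)))
E
```

```text
218  43/ 47  44/ 44  44/ 44  45/ 42  42/ 36  45/ 34  44/ 31  44/ 23  44/ 22  42/ 25  45/ 24  45/ 19  43/ 17  42/ 19  42/ 19  40/ 22  43/ 18  41/ 21
220  42/ 46  46/ 46  41/ 47  42/ 51  44/ 53  44/ 59  43/ 46  42/ 34  42/ 26  43/ 23  44/ 20  46/ 19  43/ 21  42/ 21  42/ 22  43/ 23  41/ 21  43/ 24
222  40/ 41  43/ 42  43/ 43  44/ 51  45/ 61  43/ 68  42/ 72  42/ 69  43/ 53  46/ 31  44/ 18  43/ 22  41/ 24  41/ 27  43/ 33  43/ 35  41/ 38  40/ 39
224  43/ 44  41/ 46  43/ 44  43/ 49  41/ 58  42/ 67  44/ 76  44/ 70  43/ 43  46/ 25  44/ 25  45/ 26  41/ 31  43/ 38  43/ 44  42/ 44  43/ 42  41/ 43
226  96/101  85/ 88  55/ 62  41/ 55  39/ 60  41/ 68  42/ 82  41/ 67  43/ 40  44/ 24  42/ 22  43/ 25  44/ 34  43/ 40  43/ 42  41/ 43  40/ 43  40/ 40
228 198/204 173/179 152/160 123/130  72/ 88  41/ 72  37/ 77  41/ 60  41/ 35  41/ 29  44/ 29  44/ 36  42/ 36  42/ 44  41/ 42  39/ 43  39/ 42  41/ 44
230 223/227 229/231 227/231 214/221 178/184 119/129  62/ 89  45/ 69  43/ 55  39/ 49  40/ 50  43/ 45  42/ 42  41/ 45  41/ 43  42/ 40  41/ 40  41/ 42
232 184/190 218/225 227/231 227/231 223/227 201/207 153/159  97/101  61/ 64  53/ 54  49/ 53  48/ 51  44/ 46  39/ 44  37/ 43  36/ 41  34/ 39  33/ 34
234  71/ 74 123/126 181/187 217/223 227/231 226/230 219/225 195/201 145/149  83/ 86  58/ 59  51/ 52  50/ 53  48/ 49  46/ 48  45/ 48  48/ 50  47/ 48
236  50/ 54  56/ 57  75/ 79 126/130 181/185 214/220 225/227 212/218 173/178 136/137 111/115  70/ 71  44/ 48  41/ 43  43/ 47  45/ 47  45/ 45  46/ 44
238  54/ 53  50/ 52  50/ 52  54/ 54  80/ 82 134/139 181/186 199/205 192/188 161/153 123/122  76/ 79  49/ 52  42/ 44  42/ 44  44/ 42  41/ 43  43/ 43
240  50/ 51  49/ 49  46/ 48  47/ 49  48/ 49  48/ 49  60/ 63  80/ 85 103/105 115/118  94/ 99  61/ 63  40/ 44  42/ 44  42/ 44  42/ 44  41/ 43  45/ 46
242  39/ 40  38/ 39  34/ 34  33/ 34  30/ 30  30/ 30  37/ 38  65/ 66  98/106 116/120  95/100  58/ 61  42/ 43  37/ 42  38/ 39  39/ 40  39/ 41  42/ 43
```

```bash
python3 - <<'E'
from tgt import *
cw=dict(np.load("wrist1.npz")); cs=dict(np.load("scene1.npz"))
tcp=np.array([.4039,.0258,.2998])
for k in (0,10,22): print(k,proj(cw,[tcp+[-.011,0,-k/1e3],tcp+[.011,0,-k/1e3]]).round(1).tolist(), proj(cs,[tcp+[0,0,-k/1e3]]).round(1).tolist())
c=vision.read_camera("scene"); print(np.abs(c["R"]-cs["R"]).max(),np.abs(c["t"]-cs["t"]).max())
s=env.get_state(); z=Ro.from_quat(np.r_[s["orientation"][1:],s["orientation"][0]]).apply([0,0,1]);tip=s["tcp_pos"]+.022*z
print("tip",tip, proj(cs,[tip]), atz(cs,(322.5,229.5),tip[2]))
i=cv2.imread("pics/scene1.png")[150:280,240:380]
cv2.imwrite("pics/c4.png",np.hstack([cv2.resize(i,None,fx=2.8,fy=2.8,interpolation=cv2.INTER_CUBIC),cv2.resize(c["image"][150:280,240:380,::-1],None,fx=2.8,fy=2.8,interpolation=cv2.INTER_CUBIC)]))
E
```

```text
0 [[321.8, 222.7], [320.5, 258.4]] [[256.1, 186.9]]
10 [[321.8, 216.9], [320.5, 250.9]] [[256.3, 190.0]]
22 [[321.8, 210.8], [320.6, 242.9]] [[256.5, 193.7]]
0.0 0.0
tip [ 0.57683099 -0.06657397  0.13394203] [[321.52106512 235.49931012]] [ 0.59890323 -0.03406847  0.13394203]
```

View pics/c4.png

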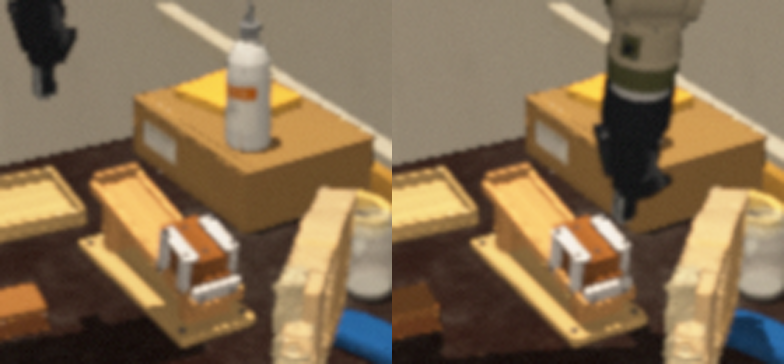

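Two images put the shut tips higher than the stated 22 mm ahead of the TCP. I'll descend to the nominally safe height and measure again before pushing.

```bash
python3 nudge.py '[{"xyz":[-0.0013,-0.0006,0.015]},{"xyz":[-0.0013,-0.0006,0.03]},{"xyz":[-0.0013,-0.0006,0.045]},{"xyz":[-0.0013,-0.0006,0.056]},{"xyz":[-0.0013,-0.0006,0.056]}]'
python3 - <<'E'
from tgt import *
print(now())
c=vision.read_camera("scene");cv2.imwrite("pics/scene3.png",c["image"][:,:,::-1])
a=cv2.imread("pics/scene1.png").astype(int);b=cv2.imread("pics/scene3.png").astype(int)
d=np.abs(a-b).max(2)[215:262,306:336]
for r,row in enumerate(d): print(215+r,"".join("#" if v>60 else "+" if v>20 else "." for v in row))
n=now()[0]
print(proj(c,[ch(n[0],n[1],n[2]-22),ch(*n)]))
E
```

```text
clock: 4.62
tcp_pos: [0.5762, -0.0604, 0.0976]
orientation: [-0.003, -0.022, 0.996, 0.088]
wrist_force: [-0.8, 1.1, -1.0]
finger_gap: -0.0001
grip_force: 0.0
(array([-14.7,  -0.7,  52.5]), array([-0.33,  0.43, -0.11,  1.1 ,  0.16, -0.38]), array([-0.8,  1.1, -1. ]))
215 .....+######################+.
216 .....+#####################++.
217 .....+#####################+..
218 .....++####################+..
219 ......+####################+..
220 ......+####################++.
221 ......+####################+..
222 ......++#################+++..
223 .......+#################+++..
224 .......++################++...
225 ........++##############++++..
226 ........+#++############++++..
227 ........+++++###########+++++.
228 ..........+##++###########++++
229 ..........+###++###########++#
230 ..........+####++##########+++
231 ..........+####+++########++++
232 ..........+######++######++...
233 ...........###########++++....
234 ..........+########++++++++...
235 ..........+########+++++++....
236 ...........#########++........
237 ...........+########+.........
238 ..........++#######+....
[... 170 characters left out ...]
...........
244 .............++...............
245 ..............................
246 ..............................
247 ............++++..............
248 ...........++++++##+..........
249 ...........+++######+.........
250 ...........+######++..........
251 ...........+###+++.++.........
252 .............+.....++.........
253 +...................+.........
254 ++............................
255 ##+...........................
256 ##+...........................
257 +++...........................
258 +++...........................
259 ..............................
260 ..............................
261 ..............................
[[319.76069123 249.86711968]
 [320.45378158 244.50816057]]
```

```bash
python3 - <<'E'
import cv2
b=cv2.imread("pics/scene3.png")[205:265,285:345]
cv2.imwrite("pics/c5.png",cv2.resize(b,None,fx=10,fy=10,interpolation=cv2.INTER_CUBIC))
E
```

```text
(no output)
```

View pics/c5.png

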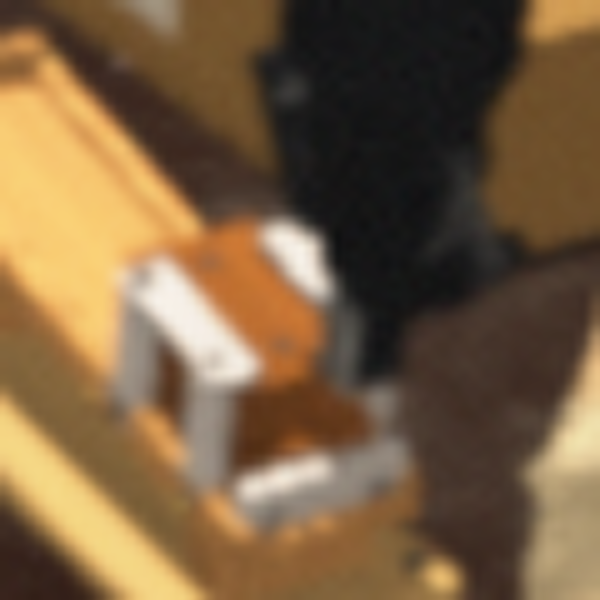

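The tip shows at crop (330–400, 380), near lip-top height rather than at the blank's end face. Moving forward at this height is safe either way, so I'll use it as a test for contact.

```bash
python3 nudge.py '[{"xyz":[0.0005,0.005,0]},{"xyz":[0.0005,0.01,0]},{"xyz":[0.0005,0.015,0]},{"xyz":[0.0005,0.02,0]},{"xyz":[0.0005,0.02,0]}]'
python3 - <<'E'
from tgt import *
print(now(), env.get_state()["ft_torque"].round(3))
c=vision.read_camera("top");cv2.imwrite("pics/top3.png",c["image"][:,:,::-1])
c=vision.read_camera("scene");cv2.imwrite("pics/scene4.png",c["image"][:,:,::-1])
a=cv2.imread("pics/top1.png").astype(int);b=cv2.imread("pics/top3.png").astype(int)
d=np.abs(a-b).max(2)[198:230,288:336]
for r,row in enumerate(d): print(198+r,"".join("#" if v>60 else "+" if v>20 else "." for v in row))
E
```

```text
clock: 5.3
tcp_pos: [0.5758, -0.0408, 0.1026]
orientation: [-0.001, -0.022, 0.996, 0.087]
wrist_force: [0.2, 1.0, 0.2]
finger_gap: -0.0003
grip_force: 0.0
(array([ 5.5, -1.1, 54.1]), array([-0.3 ,  0.41, -0.12,  1.1 ,  0.16, -0.35]), array([0.2, 1. , 0.2])) [-0.099  0.013  0.046]
198 .......................................+++######
199 .......................................++++#####
200 ......................................+.#+######
201 ............................++.......+++########
202 ..........................#######++####+########
203 ..........................######################
204 ..........................#############+########
205 ..........................#############+########
206 ..........................#############+#+######
207 ..........................#############+########
208 ..........................#############+########
209 ..........................######+##+++#+########
210 ..........................######+##+++#+########
211 ..........................########++++#+########
212 ...........................+#####+++++#+########
213 ....................
[... 176 characters left out ...]
+#+########
217 #########+++..................#+++++++#+########
218 #########+#+++++.............+++++++++#+########
219 #########+#++++++++++++......#++++++++#++#######
220 #########+#+++++.###########.+#+.++++++++++#####
221 #########+#+++++.###########..#....++++++++#####
222 +########+###+##+###########+.+......+++++++####
223 +++++#+##+######+##+#######++.........++++++####
224 +++++++++#+#####+##++######++.+.........+.++####
225 ++++++++++++++++.##++#####+++..............#####
226 ++++++++++++++.+++++.+++.+++..+............+####
227 ++++++++++++++.++++++++##+++.+.............++###
228 +++++++++++++++##+++++.##+++.+.+...........++###
229 ++++++++++++++++#####+.###++.#.+...........++###
```

The blank hasn't moved and there's no contact force, so the tip is above the blank top (44 mm). I'll touch the blank's top gently to calibrate tip height.

```bash
for i in 1 2 3; do python3 nudge.py '[{"xyz":[0,0,0.002]},{"xyz":[0,0,0.004]}]' | grep -E "tcp|force"; done
python3 - <<'E'
from tgt import *
print(now())
E
```

```text
tcp_pos: [0.5757, -0.0407, 0.0982]
wrist_force: [-0.3, -0.9, -0.0]
grip_force: 0.0
tcp_pos: [0.5756, -0.0399, 0.0943]
wrist_force: [-0.1, 0.4, -0.4]
grip_force: 0.0
tcp_pos: [0.5756, -0.0392, 0.0905]
wrist_force: [0.5, -0.5, -0.3]
grip_force: 0.0
(array([ 4.9, -1. , 41.8]), array([-0.3 ,  0.42, -0.14,  1.07,  0.16, -0.34]), array([ 0.5, -0.5, -0.3]))
```

```bash
python3 nudge.py '[{"xyz":[0,0,0.002]},{"xyz":[0,0,0.004]}]' | grep -E "tcp|wrist"
python3 nudge.py '[{"xyz":[0,0,0.0015]},{"xyz":[0,0,0.003]}]' | grep -E "tcp|wrist"
python3 - <<'E'
from tgt import *
print(now())
E
```

```text
tcp_pos: [0.5757, -0.0385, 0.0865]
wrist_force: [-0.5, 0.2, -0.6]
tcp_pos: [0.5757, -0.038, 0.0837]
wrist_force: [-0.3, -0.6, -0.4]
(array([ 4.9, -1.1, 34.9]), array([-0.29,  0.43, -0.15,  1.05,  0.17, -0.34]), array([-0.3, -0.6, -0.4]))
```

```bash
python3 nudge.py '[{"xyz":[0,0,0.0015]},{"xyz":[0,0,0.003]}]' | grep -E "tcp|wrist"
python3 - <<'E'
from tgt import *
print(now())
E
```

```text
tcp_pos: [0.5757, -0.0375, 0.0807]
wrist_force: [0.2, -0.1, 0.1]
(array([ 4.9, -1.1, 31.9]), array([-0.29,  0.43, -0.16,  1.05,  0.17, -0.34]), array([ 0.2, -0.1,  0.1]))
```

```bash
python3 - <<'E'
from tgt import *
c=vision.read_camera("scene");b=c["image"][:,:,::-1];cv2.imwrite("pics/scene5.png",b)
c=vision.read_camera("top");t=c["image"][:,:,::-1];cv2.imwrite("pics/top5.png",t)
f=lambda i:cv2.resize(i,(400,400),interpolation=cv2.INTER_CUBIC)
cv2.imwrite("pics/c6.png",np.hstack([f(b[205:265,285:345]),f(t[190:250,285:345])]))
E
```

```text
(no output)
```

View pics/c6.png

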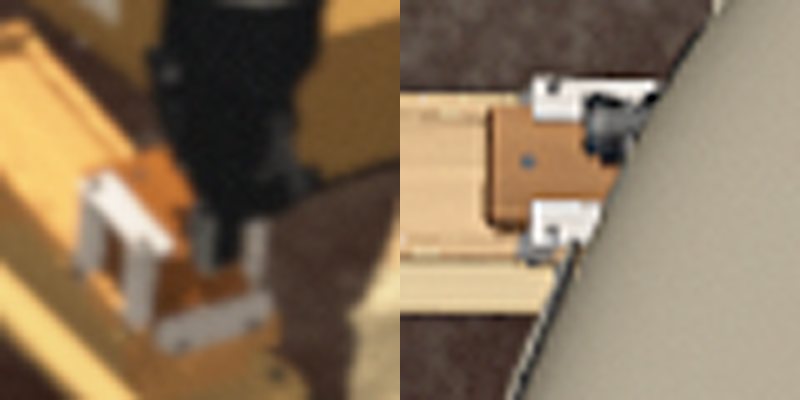

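The scene half shows the fingertip at crop (190–240, 272), now in front of the blank's end face and above the stop, with the blank unmoved. In the top half the blank's uphill end is still at col 490.

```bash
python3 - <<'E'
from tgt import *
cs=dict(np.load("scene1.npz"))
a=cv2.imread("pics/scene1.png").astype(int);b=cv2.imread("pics/scene5.png").astype(int)
d=np.abs(a-b).max(2)[232:258,304:330]
for r,row in enumerate(d): print(232+r,"".join("#" if v>60 else "+" if v>20 else "." for v in row))
for z in (10,20,30,40,50):
  print(z,proj(cs,[ch(4.9+a_,-1.1+b_,z) for a_,b_ in((-14,11),(-14,-11),(14,11),(14,-11))]).round(1).tolist())
print("blank end top/bottom edges",proj(cs,[ch(11,25,44),ch(11,-25,44),ch(11,25,22),ch(11,-25,22)]).round(1).tolist())
E
```

```text
232 ........+##########++###++
233 .........+#############+++
234 .........+###########+++++
235 ........++###########+++++
236 ......++##############++..
237 ......++##############+...
238 .......+############+.....
239 .......++#########+.......
240 ........+########+........
241 ..++....+########+........
242 .++#+....+##+####+........
243 ..++.....++++###+.........
244 ..........+++++++.........
245 ..........++++............
246 ...........++.............
247 +.............++++........
248 +..........++++++++##+....
249 +..........+++++######+...
250 +.........++########++....
251 +.....+++########+++.++...
252 +....+#######+++.....++...
253 ++..+#####+++.........+...
254 .++.+##++.................
255 ....++....................
256 ...+++....................
257 ...+++......++............
10 [[315.2, 254.9], [321.0, 253.0], [310.8, 249.7], [316.6, 248.0]]
20 [[315.5, 252.5], [321.4, 250.6], [311.1, 247.4], [316.9, 245.6]]
30 [[315.8, 250.1], [321.7, 248.2], [311.4, 245.0], [317.2, 243.2]]
40 [[316.1, 247.6], [322.0, 245.8], [311.7, 242.6], [317.5, 240.8]]
50 [[316.4, 245.2], [322.3, 243.4], [312.0, 240.1], [317.8, 238.4]]
blank end top/bottom edges [[309.0, 244.2], [322.3, 240.2], [308.4, 249.6], [321.6, 245.5]]
```

```bash
python3 nudge.py '[{"xyz":[0,0,0.0015]},{"xyz":[0,0,0.003]}]' | grep -E "tcp|wrist"; python3 nudge.py '[{"xyz":[0,0,0.001]},{"xyz":[0,0,0.002]}]' | grep -E "tcp|wrist"
python3 - <<'E'
from tgt import *
print(now())
E
```

```text
tcp_pos: [0.5758, -0.0371, 0.0784]
wrist_force: [-2.9, -2.1, 10.1]
tcp_pos: [0.5759, -0.0372, 0.0782]
wrist_force: [-6.3, -3.2, 19.7]
(array([ 4.8, -1.4, 29.4]), array([-0.29,  0.43, -0.16,  1.04,  0.16, -0.34]), array([-6.3, -3.2, 19.7]))
```

```bash
python3 nudge.py '[{"xyz":[0,0,-0.008]},{"xyz":[0.001,-0.01,-0.008]},{"xyz":[0.001,-0.02,-0.008]},{"xyz":[0.001,-0.02,-0.004]},{"xyz":[0.001,-0.02,0.002]},{"xyz":[0.001,-0.02,0.007]},{"xyz":[0.001,-0.02,0.012]},{"xyz":[0.001,-0.02,0.012]}]' | grep -E "clock|tcp|wrist"
python3 - <<'E'
from tgt import *
print(now())
E
```

```text
clock: 8.5
tcp_pos: [0.5749, -0.0538, 0.06]
wrist_force: [0.2, -0.1, 0.1]
(array([-14.7,   0.3,  14.3]), array([-0.32,  0.45, -0.17,  1.01,  0.16, -0.37]), array([ 0.2, -0.1,  0.1]))
```

```bash
python3 nudge.py '[{"xyz":[0,0.005,0]},{"xyz":[0,0.01,0]},{"xyz":[0,0.015,0]},{"xyz":[0,0.02,0]},{"xyz":[0,0.025,0]},{"xyz":[0,0.03,0]}]' | grep -E "clock|tcp|wrist"
python3 - <<'E'
from tgt import *
print(now())
c=vision.read_camera("top");cv2.imwrite("pics/top6.png",c["image"][:,:,::-1])
c=vision.read_camera("scene");cv2.imwrite("pics/scene6.png",c["image"][:,:,::-1])
a=cv2.imread("pics/top5.png").astype(int);b=cv2.imread("pics/top6.png").astype(int)
print(a[210,288:304,0],b[210,288:304,0])
a=cv2.imread("pics/scene1.png").astype(int);b=cv2.imread("pics/scene6.png").astype(int)
d=np.abs(a-b).max(2)[225:258,290:330]
for r,row in enumerate(d): print(225+r,"".join("#" if v>60 else "+" if v>20 else "." for v in row))
E
```

```text
clock: 9.25
tcp_pos: [0.5741, -0.0245, 0.0659]
wrist_force: [0.6, -0.5, 0.4]
(array([15.2, -0.1, 15.1]), array([-0.27,  0.43, -0.19,  1.01,  0.17, -0.32]), array([ 0.6, -0.5,  0.4]))
[140 139 142 142 143 142 142 141 145 122  31  95  88  90  91  90] [140 140 144 122  44  95  93  90  88  93  91  90  90  92  90  90]
225 ...........++.##+++##++#############++..
226 .......+++++#++##+########++########++..
227 ....+++####+##++++##########+#####+++...
228 ....+######++++..############++###+++...
229 ....+####++++....#############+++++++...
230 ....####++.......+#############++++++...
231 ....###++......++.#############+++++++..
232 ....+##++++.......+#############++++++++
233 ....+##+##+.......+##############+++++++
234 .....++++##+.....+################++++++
235 ........+#+.......#################+++++
236 ........++........+#################+++.
237 ..................+#################+...
238 ......+............+###############+....
239 ...................+##############++....
240 ...............++++###########++++......
241 ..............+###############++........
242 ..............+#####+########+#++.......
243 .......+.......++++++++++###+++++.......
244 ....................+++++###++++........
245 ........+++.........+++++###+...........
246 .......++##+.......++++++++++...........
247 ........+###+......+#+++++++++++........
248 ........++##++......+++++++++++++##+....
249 .........+###+.........+++++++######+...
250 .........++###+.......++++########++....
251 ..........+++++.....+++########+++.++...
252 ...........+++.....+#######+++.....++...
253 ............+.....+#####+++.........+...
254 ..................+##++.................
255 ..................++....................
256 .................+++....................
257 .................+++......++............
```

The blank's uphill edge moved from col 298 to 292, about 18 mm, as commanded. I'll keep pushing.

```bash
python3 nudge.py '[{"xyz":[0,0.004,0]},{"xyz":[0,0.008,0]},{"xyz":[0,0.012,0]},{"xyz":[0,0.016,0]},{"xyz":[0,0.02,0]},{"xyz":[0,0.024,0]},{"xyz":[0,0.028,0]},{"xyz":[0,0.032,0]}]' | grep -E "clock|tcp|wrist"
python3 nudge.py '[{"xyz":[0,0.004,0]},{"xyz":[0,0.008,0]},{"xyz":[0,0.012,0]},{"xyz":[0,0.016,0]},{"xyz":[0,0.02,0]},{"xyz":[0,0.024,0]},{"xyz":[0,0.028,0]},{"xyz":[0,0.032,0]}]' | grep -E "clock|tcp|wrist"
python3 - <<'E'
from tgt import *
print(now())
c=vision.read_camera("top");cv2.imwrite("pics/top7.png",c["image"][:,:,::-1]);b=c["image"].astype(int)
print(b[206,255:300].tolist())
E
```

```text
clock: 10.35
tcp_pos: [0.5727, 0.0071, 0.0714]
wrist_force: [-0.4, -1.0, 0.9]
clock: 11.35
tcp_pos: [0.5713, 0.0386, 0.077]
wrist_force: [0.8, 0.0, 0.2]
(array([79.3,  0.1, 15. ]), array([-0.17,  0.41, -0.2 ,  1.  ,  0.17, -0.21]), array([0.8, 0. , 0.2]))
[[191, 155, 115], [194, 159, 118], [203, 168, 124], [203, 168, 125], [211, 175, 131], [213, 178, 133], [215, 180, 134], [216, 182, 137], [200, 165, 123], [203, 168, 126], [206, 171, 128], [221, 194, 149], [222, 194, 151], [221, 194, 152], [220, 186, 140], [212, 178, 133], [208, 175, 130], [225, 190, 139], [222, 188, 138], [206, 174, 128], [215, 179, 133], [214, 175, 129], [214, 175, 130], [213, 174, 127], [216, 179, 132], [214, 177, 130], [209, 170, 124], [215, 176, 129], [230, 188, 137], [19, 28, 40], [54, 60, 65], [73, 76, 77], [46, 47, 51], [47, 46, 46], [121, 114, 99], [143, 134, 118], [149, 141, 123], [156, 146, 128], [162, 153, 132], [165, 156, 136], [168, 157, 139], [169, 160, 140], [174, 165, 145], [175, 164, 144], [178, 167, 148]]
```

```bash
python3 nudge.py '[{"xyz":[0,-0.003,-0.02]},{"xyz":[0,-0.003,-0.05]},{"xyz":[0,-0.003,-0.09]},{"xyz":[0.03,-0.003,-0.13],"turn_vec":[0,0,-0.18]},{"xyz":[0.07,0,-0.16],"turn_vec":[0,0,-0.36]},{"xyz":[0.11,0,-0.17],"turn_vec":[0,0,-0.54]},{"xyz":[0.15,0,-0.17],"turn_vec":[0,0,-0.72]},{"xyz":[0.19,0,-0.17],"turn_vec":[0,0,-0.9]}]' | grep -E "clock|tcp|wrist"
python3 nudge.py '[{"turn_vec":[0,0,-0.18]},{"turn_vec":[0,0,-0.36]},{"turn_vec":[0,0,-0.54]},{"turn_vec":[0,0,-0.67]}]' 0.06 20 | grep -E "clock|tcp|wrist"
python3 - <<'E'
from tgt import *
print(now()); print(delta(ch(134,0,110),GR))
c=vision.read_camera("top");cv2.imwrite("pics/top8.png",c["image"][:,:,::-1])
s=vision.read_camera("scene");cv2.imwrite("pics/scene8.png",s["image"][:,:,::-1])
R,t=Rc,p[:3]
def inch(c,uv,z):
    o,d=ray(c,uv); o=R.inv().apply(o-t); d=R.inv().apply(d); return ((o+d*(z-o[2])/d[2])*1e3).round(1)
for n,cc,(u0,v0,u1,v1) in(("top",c,(240,198,334,236)),("scene",s,(270,205,330,262))):
    im=cc["image"].astype(int)[v0:v1,u0:u1]; r,b=im[:,:,0],im[:,:,2]
    m=((r>110)&(b*1.0/r<.56)).astype(np.uint8)
    for k,row in enumerate(m): print(v0+k,"".join(".#"[v] for v in row))
E
```

```text
clock: 12.4
tcp_pos: [0.3815, 0.0006, 0.2445]
wrist_force: [0.2, 0.1, 0.3]
clock: 12.9
tcp_pos: [0.3826, 0.0006, 0.2444]
wrist_force: [-0.8, 0.2, -0.2]
(array([ 78.5, 190.2, 185.1]), array([-0.35, -0.04, -0.32,  1.35,  0.16, -1.97]), array([-0.8,  0.2, -0.2]))
(array([-0.0542, -0.1905,  0.0753]), array([-0.0008,  0.0002,  0.0063]))
198 ..............................................................................................
199 ..............................................................................................
200 ..............................................................................................
201 ..............................................................................................
202 ..............................................................................................
203 ..............................................................................................
204 ..............................................................................................
205 .....................................................................
[... 6000 characters left out ...]
..#####################.......................#...
252 .............####################.......................#...
253 ..............####################.....................##...
254 ...............###################.###................###...
255 ................######################.............######...
256 .................######################........#########....
257 ..................######################....###########.....
258 ...................####################################.....
259 ....................####################################....
260 .....................##################################...#.
261 ......................#################################..###
```

The mask clearly shows the upper blank flat on the floor at top-view cols 271–298, uphill of the lower blank at cols 300–328. Next I'll measure both.

```bash
python3 - <<'E'
from tgt import *
c=dict(np.load("top1.npz"))
def inch(uv,z):
    o,d=ray(c,uv); o=Rc.inv().apply(o-p[:3]); d=Rc.inv().apply(d); return ((o+d*(z-o[2])/d[2])*1e3).round(1)
for n,uv in dict(up_end=(270.5,215.5),dn_end=(298.9,215.5),h1=(276.4,215),h2=(293,215.3),far=(285,206.6),near=(285,224.3),lowh1=(305.4,215.5),lowh2=(322.2,215.6),lowup=(299.6,215.5),lowdn=(326.7,215)).items(): print(n,inch(uv,.022))
E
```

```text
up_end [166.6   2.4  22. ]
dn_end [85.1 -0.1 22. ]
h1 [149.8   0.4  22. ]
h2 [102.2  -0.2  22. ]
far [125.5 -24.8  22. ]
near [124.9  26.5  22. ]
lowh1 [66.2 -0.7 22. ]
lowh2 [16.9 -1.9 22. ]
lowup [83.1 -0.2 22. ]
lowdn [ 3.5 -4.1 22. ]
```

Blank sizes check out (81 × 51 mm). Upper centre is at x≈126, and the lower blank at 3–83 is unmoved. Next I'll go above the upper blank with the gripper at 60 mm, then descend gently to feel the rails.

```bash
python3 nudge.py '[{"xyz":[-0.02,-0.05,0]},{"xyz":[-0.035,-0.1,0]},{"xyz":[-0.047,-0.15,0.01],"turn_vec":[0,0,0.006]},{"xyz":[-0.047,-0.19,0.04],"turn_vec":[0,0,0.006]},{"xyz":[-0.047,-0.19,0.08],"turn_vec":[0,0,0.006]},{"xyz":[-0.047,-0.19,0.12],"turn_vec":[0,0,0.006]},{"xyz":[-0.047,-0.19,0.135],"turn_vec":[0,0,0.006]},{"xyz":[-0.047,-0.19,0.135],"turn_vec":[0,0,0.006]}]' | grep -E "clock|tcp|wrist|gap"
python3 - <<'E'
from tgt import *
print(now()); print(delta(ch(127,.5,10),GR))
s=vision.read_camera("scene");cv2.imwrite("pics/scene9.png",s["image"][:,:,::-1])
cv2.imwrite("pics/c7.png",cv2.resize(s["image"][190:265,270:345,::-1],(600,600),interpolation=cv2.INTER_CUBIC))
E
```

```text
clock: 14.0
tcp_pos: [0.569, 0.0784, 0.1191]
wrist_force: [0.1, 0.6, -0.8]
finger_gap: 0.0599
(array([125.9,   0.8,  49.5]), array([-0.1 ,  0.37, -0.15,  1.08,  0.17, -1.71]), array([ 0.1,  0.6, -0.8]))
(array([-0.0011, -0.0003,  0.0395]), array([ 0.0015,  0.0007, -0.0056]))
```

```bash
python3 nudge.py '[{"xyz":[0,0,0.012]},{"xyz":[0,0,0.024]},{"xyz":[0,0,0.034]},{"xyz":[0,0,0.038]}]' | grep -E "clock|tcp|wrist"
python3 nudge.py '[{"xyz":[0,0,0.003]},{"xyz":[0,0,0.006]}]' | grep -E "tcp|wrist"
python3 nudge.py '[{"xyz":[0,0,0.003]},{"xyz":[0,0,0.005]}]' | grep -E "tcp|wrist"
python3 - <<'E'
from tgt import *
print(now())
E
```

```text
clock: 14.55
tcp_pos: [0.5687, 0.085, 0.0811]
wrist_force: [0.2, 0.9, 1.1]
tcp_pos: [0.5695, 0.0859, 0.0762]
wrist_force: [0.5, -0.6, 0.3]
tcp_pos: [0.5693, 0.0868, 0.0712]
wrist_force: [0.3, 0.2, 0.2]
(array([1.258e+02, 1.000e-01, 9.000e-01]), array([-0.08,  0.41, -0.22,  0.97,  0.17, -1.69]), array([0.3, 0.2, 0.2]))
```

```bash
python3 nudge.py '[{"xyz":[0,0,0.003]},{"xyz":[0,0,0.006]}]' | grep -E "tcp|wrist"
python3 nudge.py '[{"xyz":[0,0,0.002]},{"xyz":[0,0,0.004]}]' | grep -E "tcp|wrist"
python3 - <<'E'
from tgt import *
print(now())
E
```

```text
tcp_pos: [0.5693, 0.0879, 0.0652]
wrist_force: [-0.3, -0.0, -0.1]
tcp_pos: [0.5693, 0.0882, 0.0633]
wrist_force: [-8.6, -3.8, 24.6]
(array([ 1.258e+02,  1.000e-01, -7.100e+00]), array([-0.08,  0.41, -0.23,  0.95,  0.17, -1.69]), array([-8.6, -3.8, 24.6]))
```

```bash
python3 nudge.py '[{"xyz":[0,0,0.0015]},{"xyz":[0,0,0.003]}]' | grep -E "clock|tcp|wrist"
python3 - <<'E'
from tgt import *
print(now())
E
```

```text
clock: 15.8
tcp_pos: [0.5693, 0.0882, 0.0632]
wrist_force: [-13.8, -6.9, 41.4]
(array([ 1.258e+02,  1.000e-01, -7.200e+00]), array([-0.08,  0.41, -0.23,  0.95,  0.17, -1.69]), array([-13.8,  -6.9,  41.4]))
```

```bash
python3 nudge.py '[{"xyz":[0,0,-0.004]},{"xyz":[0,0,-0.008]}]' | grep -E "tcp|wrist"
python3 nudge.py '[{},{},{},{}]' 0.03 35
python3 - <<'E'
from tgt import *
print(now())
s=vision.read_camera("scene");cv2.imwrite("pics/scene10.png",s["image"][:,:,::-1])
E
```

```text
tcp_pos: [0.5693, 0.0876, 0.0666]
wrist_force: [-0.4, -0.4, -0.6]
clock: 16.55
tcp_pos: [0.5697, 0.0876, 0.0667]
orientation: [-0.061, 0.717, -0.691, -0.063]
wrist_force: [-1.1, -1.9, 6.6]
finger_gap: 0.0493
grip_force: 36.9
(array([125.8,  -0.3,  -3.6]), array([-0.08,  0.41, -0.22,  0.96,  0.17, -1.69]), array([-1.1, -1.9,  6.6]))
```

Gripped at 49.3 mm. I'll lift square to the chute, then check.

```bash
python3 nudge.py '[{"xyz":[0,0,-0.004]},{"xyz":[0,0,-0.01]},{"xyz":[0,0,-0.02]},{"xyz":[0,0,-0.04]},{"xyz":[0,0,-0.065]},{"xyz":[0,0,-0.09]},{"xyz":[0,0,-0.115]},{"xyz":[0,0,-0.13]}]' | tail -6
python3 - <<'E'
from tgt import *
print(now(), delta([.464,.347,.19],toolR(1.6117-np.pi)))
E
```

```text
clock: 17.6
tcp_pos: [0.5707, 0.0647, 0.1962]
orientation: [-0.061, 0.717, -0.691, -0.062]
wrist_force: [0.5, 0.4, -0.8]
finger_gap: 0.0489
grip_force: 36.3
(array([125.8,  -0.4, 127.8]), array([-0.12,  0.33, -0.01,  1.26,  0.17, -1.73]), array([ 0.5,  0.4, -0.8])) (array([-0.2805,  0.0964,  0.0556]), array([-0.0019,  0.1746, -0.0045]))
```

```bash
python3 nudge.py '[{"xyz":[-0.03,0.01,0.006],"turn_vec":[0,0.02,0]},{"xyz":[-0.07,0.024,0.014],"turn_vec":[0,0.044,0]},{"xyz":[-0.11,0.038,0.022],"turn_vec":[0,0.07,0]},{"xyz":[-0.15,0.052,0.03],"turn_vec":[0,0.095,0]},{"xyz":[-0.19,0.066,0.038],"turn_vec":[0,0.12,0]},{"xyz":[-0.23,0.08,0.046],"turn_vec":[0,0.145,0]},{"xyz":[-0.262,0.09,0.052],"turn_vec":[0,0.165,0]},{"xyz":[-0.28,0.096,0.0556],"turn_vec":[0,0.1746,-0.004]}]' | tail -6
python3 nudge.py '[{"xyz":[0,0,0.02]},{"xyz":[0,0,0.04]},{"xyz":[0,0,0.065]},{"xyz":[0,0,0.09]},{"xyz":[0,0,0.11]},{"xyz":[0,0,0.12]},{"xyz":[0,0,0.12]}]' | tail -6
python3 - <<'E'
from tgt import *
print(delta([.464,.347,.045],toolR(1.6117-np.pi)))
from h import *
a=vision.read_camera("top")["image"]; cv2.imwrite("pics/top11.png",a[:,:,::-1])
s=vision.read_camera("scene")["image"];cv2.imwrite("pics/scene11.png",s[:,:,::-1])
b=cv2.imread("pics/top8.png")[:,:,::-1].astype(int)
im=a.astype(int)[214:217,262:332,0].mean(0).round().astype(int); print(im.tolist()); print(b[214:217,262:332,0].mean(0).round().astype(int).tolist())
E
```

```text
clock: 18.6
tcp_pos: [0.4627, 0.3485, 0.1882]
orientation: [0.0, 0.722, -0.692, -0.0]
wrist_force: [0.4, -1.4, -0.3]
finger_gap: 0.0494
grip_force: 36.3
clock: 19.48
tcp_pos: [0.4633, 0.3465, 0.0678]
orientation: [0.001, 0.721, -0.693, -0.0]
wrist_force: [-0.6, 0.2, -0.1]
finger_gap: 0.0495
grip_force: 36.4
(array([-0.0004, -0.0008,  0.0228]), array([ 0.0016, -0.0003, -0.0005]))
[243, 243, 244, 244, 243, 243, 244, 244, 243, 244, 243, 244, 243, 243, 243, 243, 243, 242, 242, 243, 242, 242, 242, 242, 241, 242, 242, 241, 241, 243, 243, 242, 242, 241, 241, 243, 247, 184, 127, 198, 190, 190, 191, 140, 141, 188, 189, 189, 188, 188, 188, 187, 188, 188, 188, 187, 187, 188, 188, 160, 143, 175, 188, 185, 183, 148, 231, 243, 252, 135]
[237, 236, 236, 237, 237, 237, 238, 241, 211, 126, 191, 184, 184, 179, 133, 148, 181, 183, 182, 182, 181, 180, 181, 180, 180, 180, 180, 180, 181, 180, 163, 128, 144, 183, 179, 182, 189, 79, 134, 193, 184, 184, 184, 133, 136, 182, 183, 182, 181, 181, 181, 181, 180, 181, 181, 180, 180, 180, 180, 154, 136, 169, 180, 180, 176, 141, 224, 237, 245, 129]
```

The lower blank's profile is identical to before, and the blank is in the hand over the tray. Now a guarded descent.

```bash
python3 nudge.py '[{"xyz":[0,0,0.008]},{"xyz":[0,0,0.016]},{"xyz":[0,0,0.022]}]' | grep -E "tcp|wrist"
python3 nudge.py '[{"xyz":[0,0,0.005]},{"xyz":[0,0,0.01]},{"xyz":[0,0,0.014]}]' | grep -E "tcp|wrist"
python3 nudge.py '[{"xyz":[0,0,0.004]},{"xyz":[0,0,0.008]},{"xyz":[0,0,0.012]}]' | grep -E "tcp|wrist"
python3 nudge.py '[{"xyz":[0,0,0.003]},{"xyz":[0,0,0.006]},{"xyz":[0,0,0.009]}]' | grep -E "tcp|wrist"
```

```text
tcp_pos: [0.4635, 0.3467, 0.0457]
wrist_force: [0.5, 0.7, -0.3]
tcp_pos: [0.4638, 0.3468, 0.032]
wrist_force: [0.1, -0.1, -0.1]
tcp_pos: [0.4638, 0.3468, 0.0202]
wrist_force: [0.4, -0.3, -0.9]
tcp_pos: [0.4638, 0.3468, 0.0113]
wrist_force: [-0.5, 0.1, -0.4]
```

```bash
python3 nudge.py '[{"xyz":[0,0,0.003]},{"xyz":[0,0,0.006]},{"xyz":[0,0,0.006]}]' | grep -E "tcp|wrist"

```

```text
tcp_pos: [0.4635, 0.3467, 0.0051]
wrist_force: [0.1, 1.1, 0.4]
```

```bash
python3 nudge.py '[{"xyz":[0,0,0.0015]},{"xyz":[0,0,0.0015]}]' | grep -E "clock|tcp|wrist"

```

```text
clock: 21.7
tcp_pos: [0.4637, 0.3468, 0.0039]
wrist_force: [0.4, -0.7, -0.5]
```

```bash
python3 nudge.py '[{"xyz":[0,0,0.001]},{"xyz":[0,0,0.0015]}]' | grep -E "clock|tcp|wrist"
python3 - <<'E'
from tgt import *
a=vision.read_camera("scene"); cv2.imwrite("pics/scene12.png",a["image"][:,:,::-1])
E
```

```text
clock: 21.95
tcp_pos: [0.4637, 0.3468, 0.0024]
wrist_force: [0.3, -0.2, -1.2]
```

```bash
python3 nudge.py '[{"xyz":[0,0,0.001]},{"xyz":[0,0,0.0015]}]' | grep -E "clock|tcp|wrist"

```

```text
clock: 22.25
tcp_pos: [0.4638, 0.3468, 0.0009]
wrist_force: [-0.6, -1.4, 3.8]
```

```bash
python3 nudge.py '[{"xyz":[0,0,0.0007]},{"xyz":[0,0,0.0007]}]' | grep -E "clock|tcp|wrist"

```

```text
clock: 22.5
tcp_pos: [0.4638, 0.3468, 0.0009]
wrist_force: [-1.4, -2.2, 6.2]
```

Firm contact (6 N, no further travel). I'll release, then lift straight up.

```bash
python3 nudge.py '[{},{},{},{},{}]' 0.07 | tail -4
python3 nudge.py '[{"xyz":[0,0,-0.005]},{"xyz":[0,0,-0.015]},{"xyz":[0,0,-0.03]},{"xyz":[0,0,-0.06]},{"xyz":[0,0,-0.1]},{"xyz":[0,0,-0.14]},{"xyz":[0,0,-0.18]},{"xyz":[0,0,-0.2]}]' | grep -E "clock|tcp|wrist"
python3 nudge.py '[{"xyz":[0.05,0.02,0]},{"xyz":[0.1,0.04,0]},{"xyz":[0.15,0.05,0]},{"xyz":[0.2,0.05,0]},{"xyz":[0.2,0.05,0]}]' | grep -E "clock|tcp|wrist"
python3 - <<'E'
from tgt import *
a=vision.read_camera("top"); t=a["image"][:,:,::-1];cv2.imwrite("pics/top13.png",t)
s=vision.read_camera("scene")["image"][:,:,::-1]
f=lambda i:cv2.resize(i,(390,312),interpolation=cv2.INTER_CUBIC)
cv2.imwrite("pics/c8.png",np.hstack([f(t[140:300,150:350]),f(s[170:282,205:345])]))
E
```

```text
orientation: [0.0, 0.721, -0.693, -0.0]
wrist_force: [-0.3, 0.6, -0.5]
finger_gap: 0.0698
grip_force: 0.0
clock: 24.12
tcp_pos: [0.4648, 0.3473, 0.2044]
wrist_force: [-0.1, -0.7, -1.0]
clock: 24.75
tcp_pos: [0.4221, 0.1424, 0.2016]
wrist_force: [0.7, -0.3, 0.1]
```

View pics/c8.png

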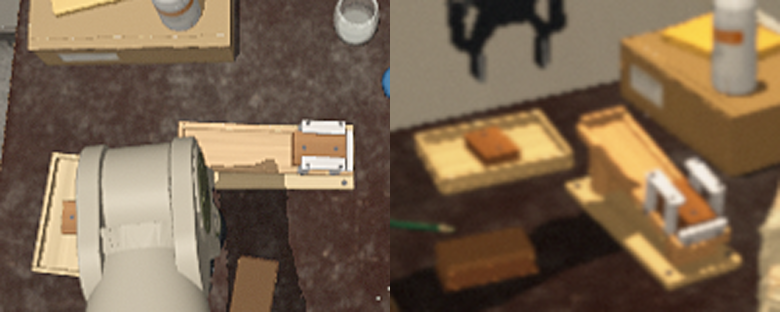

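The upper blank lies flat in the middle of the tray (scene crop (493,145)). The lower blank is still against the stop (672,205), the jar is standing, and the gripper is clear. Handing in.

```bash
python3 -c "
from workcell import env, vision, order
print(order.hand_in())"
```

```text
the job is handed in; nothing more can be done
None
```

The top blank is out of the chute and lying flat in the plywood tray, the lower blank is still against the stop, the jar is standing where it was, and I handed the job in at about 25 s of the 58 s allowed; while feeling for the chute rails, the tool pressed down to a wrist force of about 44 N for a moment.

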